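# Open the vial box for the next fill

### The arm

A 6-joint arm with a two-finger parallel gripper is mounted at the origin on a cart in front of the work surface, level with it; the furniture and walls round the work are solid. World frame = base frame: x ahead of the robot, y to its left, z up, the work surface at z = 0. Lengths are in m, angles in rad, forces in N, time in s.
With the tool pointing down it reaches from about 0.35 to 0.775 m from the base axis. Payload 7.3 kg.
Tool frame: the origin (TCP) lies on the mounting face of the last link; the fingertips stand 178 mm ahead of it and the grasp point (between the pads) lies 159 mm ahead of it (robot.tcp_to_tips is the distance from the TCP to the fingertips, in m); z points along the fingers, y is the direction in which the jaws open and shut (so a half turn about z gives the same grasp; the last joint's range is limited). The gripper opens to 92 mm and grips with 3 to 60 N. Pads are 19 mm wide; open, the fingers measure 130 mm over their backs; the gripper's body (75 mm by 190 mm) begins 47 mm behind the grasp point.
Start: joints at [1.13, 0.342, 1.524, -0, 1.275, -0.146], TCP at [0.153, 0.502, 0.405] pointing down, gripper open.
Joint ranges: [-2.53, 2.53], [-0.77, 2.02], [0.04, 2.7], [-1, 4.14], [0.28, 2.66], [-3.11, 3.11]. Speed limits (rad/s): [2.57, 2.57, 3.14, 3.14, 3.14, 3.14].

### API

Orientations are given as [roll, pitch, yaw] about the fixed x, y, z axes, in that order (R = Rz(yaw) Ry(pitch) Rx(roll)).
In Python, from cell import robot, viewer gives the robot as it stands.
- The arm moves only by the shell command python3 -m creep 'ROWS' [OPENING] [FORCE]. ROWS is JSON, a list that holds one entry, the list of rows, each a list of 6 numbers: the shift along the world's x, y, z in mm, then the turn, a rotation vector about the world's x, y, z in degrees. A call has 1 to 5 rows; each row shifts and turns the pose as measured when the row begins; what a row does not reach is not made up. A row lasts 1/12 s, in which the tool goes at most 41.7 mm and 7.16 degrees, less where a joint would pass 70% of its speed; a pose out of reach is approached as far as the arm can. A call with a gripper value outside its range is refused whole. OPENING is the closure, from -1 (fully open) to 1 (shut), set as the call begins (- or left out, the last holds). The fingers move at their own pace and stop on an object; FORCE is the grip in N (left out, the last holds). Time passes only in rows, so rows that do not move let the fingers close. It gives the time, the measured TCP pose, the force and the opening at its end, in the units of the state.
- robot.observe(): the state, without advancing time (a new reading comes with each control period).
- viewer.read_camera(name): name is "scene" or "top"; returns the picture (420x560x3 uint8, blue, green, red); there is no depth.
- viewer.camera_model(name): a dict with "fx", "fy", "cx", "cy" (pixels), "k1" (the pictures are not rectified: a ray, as slopes to the right and down, at radius r is drawn at 1 + k1 r^2 times it, then the intrinsics apply), "pose" (4x4, takes a point from camera to world coordinates). Camera axes: x right, y up, looking along -z (the intrinsics and any distortion apply to the point x, -y, -z); pixel columns grow to the right and rows downward; lengths in m; the calibration is good to about 2 mm. A picture is of the moment at which its call begins. camera_model takes no time and is no camera call.
- robot.hand_in(): hands the job in, once; it reports no verdict.
The state is a dict: "time": time; "qpos": joint angles; "qvel": joint speeds; "joint_efforts": joint torques, N m; "tool_pos": TCP position; "tool_rot": TCP orientation; "contact_force": force on the tool from outside, world axes, zero at the start; "torque": the same for the moment, N m; "opening": finger opening in m.
Only numpy, scipy, OpenCV 4.12 (cv2) and the standard library are available. Lean on these libraries where they do the work, as an engineer would, in place of code of your own. Each camera call takes 0.05 s, during which the arm holds its last target. There are 200 camera calls.

### The job

Open the wooden vial box so that it stays open by itself: with a fingertip gently push both steel buttons on its front round until they lie along the front and are clear of the lid, then nudge the lid up by its finger tab and on past upright, so that it falls back against its stop. Nothing needs gripping; do not lift or shove the box, leave the vials standing in it, and leave the things round it where they are.

Things in the scene. Friction and masses are not known exactly. Their poses are not given: they have to be found in the camera images.
- oil_box: low plywood box of vials, loose on the table in front of the plywood sheet; 120 mm deep (x), 200 mm wide (y), 80 mm high without its lid, about 2 kg. Origin: centre of its underside, on the table top; x points from the front (towards the robot, with two turn buttons and a finger tab) to the hinged back, y left along the front, z up. Place and yaw vary
- lid (a joint): lid of the box, a 10 mm board of 0.16 to 0.3 kg, underside 80.5 mm above the table when shut. 0 = shut, grows as it opens up and back. Hinge line along y at x = +62, z = 82 mm in the box's frame. It turns freely, no spring: let go below about 1.5 rad it falls shut, beyond that it falls open onto its stop at 1.95, leaning back past upright
- tab_edge (a point): middle of the outer edge of the lid's finger tab, half-way up the board's 10 mm. The tab is 60 mm wide, in the middle of the front, and stands 22 mm out ahead of the box with free space below it; it moves with the lid, 144 mm from the hinge line
- catch_left (a joint): left steel turn button (seen from the robot) that holds the lid down. It turns on an upright screw ahead of the box's front, at x = -74, y = +68 mm in the box's frame. 0 = its bar points straight back over the lid, pi/2 = along the front to the left, -pi/2 = to the right; turns to 1.7 either way, stays where left, clear of the lid beyond 1.25. Starts within 0.35 of 0
- catch_right (a joint): right turn button, the same, its screw at x = -74 mm, y = -68 mm in the frame of the box; same sense of turning
- fin_left (a point): centre of the left turn button's upright thumb fin: 24 mm long along the bar (4 to 28 mm from the screw; centre 16 mm from it), 5 mm thick, 97.5 to 113.5 mm above the table; about 1 N here turns the button. The bar under it is 30 mm long, 10 mm wide, 91.5 to 97.5 mm above the table, 1 mm over the lid, whose top is at 90.5 mm
- fin_right (a point): centre of the thumb fin of the right turn button, the same
- vial_a: sample vial, 23 mm across, 55 mm high, standing loose in a compartment of the box under the lid; origin at its foot, 8 mm above the box's underside
- vial_b: sample vial, 23 mm across, 55 mm high, the same
- vial_c: sample vial, 26 mm across, 67 mm high, the same
- vial_d: sample vial, 26 mm across, 67 mm high, the same
- rubber_bung: red-brown rubber bung, 31 mm across, 26 mm high, loose on the table close by the left end of the box; origin under its centre
- salve_tin: round aluminium tin, 59 mm across, 28 mm high, on the plywood sheet behind the box; origin under its centre
- glass_stopper: glass stopper lying on its side, 28 x 58 x 30 mm high, on the sheet behind the box; origin under its centre
- tweezers: steel tweezers, 123 mm long, 10 mm high, lying on the sheet behind the box; origin under its centre
- marker: black and white marker pen, 132 mm long, 14 mm high, lying on the sheet behind the box; origin under its centre
- beaker_250: clear glass beaker, 73 mm across, 103 mm high, standing farther back on the sheet; origin under its centre
- dropper_bottle: cobalt blue dropper bottle, 33 mm across, 106 mm high, standing on the near half of the sheet; origin under its centre
- tape_roll: roll of blue masking tape lying flat, 106 mm across, 36 mm high, on the sheet; origin under its centre

How it is judged:
On the way, in this order (a step that is already met when the one before it is completed fails the run):
1. both turn buttons lie clear of the lid while it is still shut ((value of joint catch_left above 1.25 rad or value of joint catch_left below -1.25 rad) and (value of joint catch_right above 1.25 rad or value of joint catch_right below -1.25 rad) and value of joint lid below 0.15 rad), for 0.2 s.
2. the lid has gone past upright and leans back on its stop (value of joint lid above 1.8 rad), for 0.2 s.
At the end, for the whole second after the job is handed in: The lid is at rest, open beyond 1.8 rad (its stop is at 1.95); both turn buttons are more than 1.25 rad from pointing straight back; the box stands flat within 30 mm of where it was; every vial stands in its compartment, and every thing round the box is within 20 mm of its place (value of joint lid above 1.8 rad and velocity of joint lid between -0.1 and 0.1 rad/s and (value of joint catch_left above 1.25 rad or value of joint catch_left below -1.25 rad) and (value of joint catch_right above 1.25 rad or value of joint catch_right below -1.25 rad) and angle between oil_box's own z axis and vertical below 0.05 rad and distance of oil_box from where it was at the start of the episode below 0.03 m and linear speed of oil_box below 0.02 m/s and z of each of vial_a, vial_b, vial_c, vial_d in the frame of oil_box below 0.02 m and distance of each of rubber_bung, salve_tin, glass_stopper, tweezers, marker, beaker_250, dropper_bottle, tape_roll from where it was at the start of the episode below 0.02 m); the robot touches nothing.
It fails at once if the fingers press, strike or clamp the box, its lid or its buttons with more than 30 N (contact force between the fingers and oil_box above 30 N).
It fails at once if the box is lifted or tipped (angle between oil_box's own z axis and vertical above 0.1 rad or height (world z) of oil_box above 0.012 m).
It fails at once if the box is shoved more than 30 mm from where it stood (distance of oil_box from where it was at the start of the episode above 0.03 m).
It fails at once if a vial is lifted out of its compartment (z of any of vial_a, vial_b, vial_c, vial_d in the frame of oil_box above 0.03 m).
It fails at once if something that stands round the box is moved by more than 20 mm (distance of any of rubber_bung, salve_tin, glass_stopper, tweezers, marker, beaker_250, dropper_bottle, tape_roll from where it was at the start of the episode above 0.02 m).
It also fails if it takes over 62 s, if anything falls off the work surface, if the arm or the gripper's body presses on something with over 40 N, if the wrist force passes 120 N, or if a joint passes its speed limit or range.

## Working session

There is one attempt and no reset: what is moved stays moved. The work goes in short steps, Python scripts to look and compute and a shell command to move; the robot and the scene stay as the last step left them, time stands still between calls to the robot, and variables do not carry over. Pictures are saved under pics/ and viewed, about 8 in all and at most 12, crops included, and the job is handed in when it is done.

```bash
ls; mkdir -p pics; cat > h.py <<'E'
import numpy as np, cv2
from cell import robot, viewer
def ray(cam,u,v):
    m=viewer.camera_model(cam); K=np.array([[m['fx'],0,m['cx']],[0,m['fy'],m['cy']],[0,0,1]])
    p=cv2.undistortPoints(np.array([[[u,v]]],float),K,np.array([m['k1'],0,0,0.]))[0,0]
    P=np.array(m['pose']); return P[:3,3],P[:3,:3]@np.array([p[0],-p[1],-1])
def onz(cam,u,v,z):
    o,d=ray(cam,u,v); return o+d*(z-o[2])/d[2]
def px(cam,X):
    m=viewer.camera_model(cam);P=np.array(m['pose']);c=P[:3,:3].T@(np.array(X)-P[:3,3]);s=np.array([c[0],-c[1]])/-c[2]
    s=s*(1+m['k1']*(s@s)); return np.array([m['fx']*s[0]+m['cx'],m['fy']*s[1]+m['cy']])
E
python3 - <<'E'
from h import *
for c in("scene","top"):
    im=viewer.read_camera(c); cv2.imwrite(f'pics/{c}0.png',im)
    m=viewer.camera_model(c); print(c,m['fx'],m['k1'],np.round(m['pose'],3))
print(robot.observe())
E
```

```text
pics
scene 455.7137872131701 -0.14976033162748809 [[-0.922  0.329 -0.205  0.42 ]
 [-0.388 -0.765  0.514  0.502]
 [ 0.013  0.554  0.833  0.837]
 [ 0.     0.     0.     1.   ]]
top 464.74766890545936 -0.017557257240643574 [[-0.004  0.996 -0.091  0.526]
 [-1.    -0.004 -0.004  0.051]
 [-0.004  0.091  0.996  0.952]
 [ 0.     0.     0.     1.   ]]
{'time': 0.1, 'qpos': array([ 1.12999088e+00,  3.42616560e-01,  1.52488811e+00,  3.50455920e-05,
        1.27541427e+00, -1.45981412e-01]), 'qvel': array([ 0.0007153 , -0.00084699, -0.00226525,  0.00067241, -0.00093892,
       -0.00033285]), 'joint_efforts': array([ 7.29347812e-04, -4.32004237e+01, -2.44698608e+01,  7.19218492e-02,
        5.24115062e-02, -2.19180288e-05]), 'tool_pos': array([0.15246389, 0.50225064, 0.4041449 ]), 'tool_rot': array([-3.14028535e+00, -2.26083851e-04,  2.84675825e+00]), 'contact_force': array([ 0.20083559, -0.00376705,  0.6791111 ]), 'torque': array([ 0.06598262, -0.01716272,  0.01422416]), 'opening': 0.09165319431536992}
```

View pics/scene0.png

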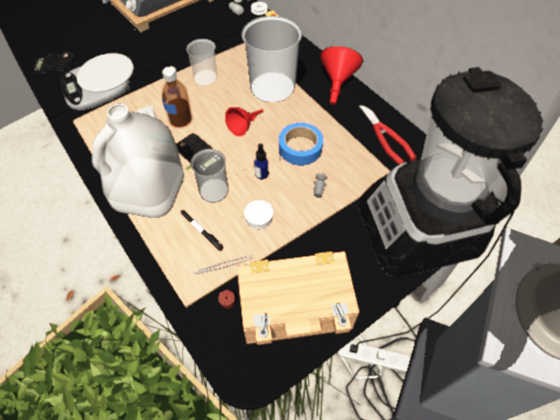

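View pics/top0.png

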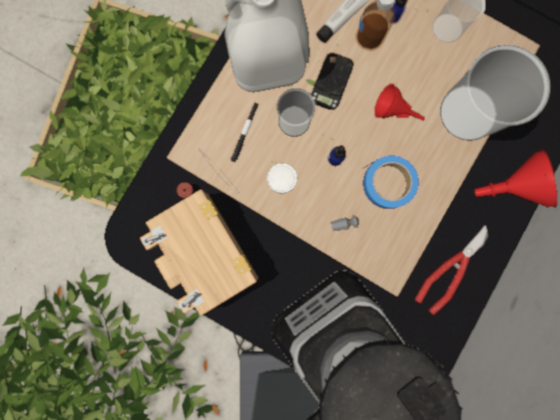

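The scene view shows the box with both buttons at about (264,324) and (341,316). In the top view the box is centred at about (203,252), with the left button at (153,237), the right button at (192,299) and the tab at (168,270). I'll enlarge crops of both views.

```bash
python3 - <<'E'
import cv2,numpy as np
a=cv2.imread('pics/top0.png')[180:325,130:265];b=cv2.imread('pics/scene0.png')[245:350,225:365]
A=cv2.resize(a,None,fx=4,fy=4,interpolation=2);cv2.imwrite('pics/ca.png',A)
B=cv2.resize(b,None,fx=5,fy=5,interpolation=2);cv2.imwrite('pics/cb.png',B)
E
```

```text
(no output)
```

View pics/ca.png

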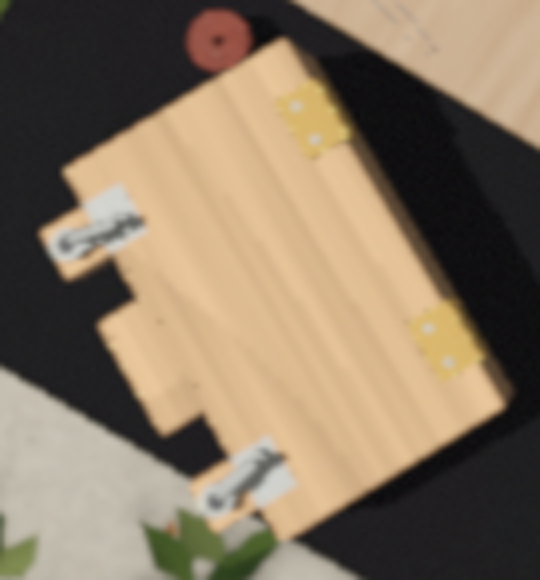

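View pics/cb.png

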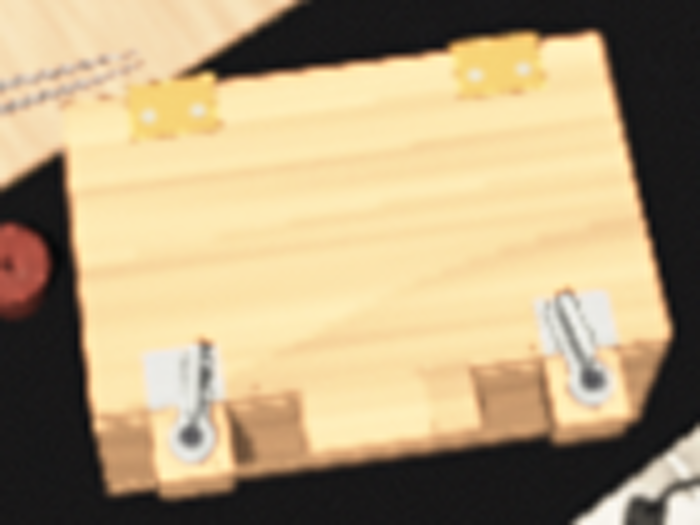

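```bash
cat > m.py <<'E'
from h import *
def t(x,y,z): return onz('top',130+(x+.5)/4-.5,180+(y+.5)/4-.5,z)
def s(x,y,z): return onz('scene',225+(x+.5)/5-.5,245+(y+.5)/5-.5,z)
E
python3 - <<'E'
from m import *
sl,sr=t(65,243,.0985),t(213,500,.0985)
print('top screws',sl,sr,np.linalg.norm(sl-sr))
a,b=s(192,436,.0985),s(592,379,.0985); print('scene',a,b,np.linalg.norm(a-b))
for n,c in dict(FL=(63,172),FR=(283,540),BL=(288,38),BR=(505,390)).items(): print(n,t(*c,.0905))
for n,c in dict(FL=(92,415),FR=(668,330),BL=(68,100),BR=(602,35)).items(): print('s',n,s(*c,.0905))
for nm,(l,r) in dict(top=(sl,sr),scene=(a,b),mean=((sl+a)/2,(sr+b)/2)).items():
    y=(l-r)[:2]; y/=np.linalg.norm(y); x=np.array([y[1],-y[0]]); mid=(l+r)[:2]/2
    O=mid+.074*x; print(nm,'origin',O,'yaw',np.arctan2(x[1],x[0]),'tab',O-.082*x, 'edge mid')
    for tip,scr in ((t(140,222,.105),l),(t(280,458,.105),r)) if nm!='scene' else ((s(205,345,.1135),l),(s(565,292,.1135),r)):
        d=(tip-scr)[:2]; print('  catch',np.arctan2(d@y,d@x),np.linalg.norm(d))
print('bung',t(219,41,.026))
E
```

```text
top screws [0.53901345 0.29109701 0.0985    ] [0.42267874 0.22149652 0.0985    ] 0.13556545607749296
scene [0.53862425 0.29399922 0.0985    ] [0.42272821 0.22360195 0.0985    ] 0.13560112433973973
FL [0.57203917 0.29497258 0.0905    ]
FR [0.40364581 0.19086905 0.0905    ]
BL [0.63428068 0.1909036  0.0905    ]
BR [0.47116511 0.08954299 0.0905    ]
s FL [0.57380122 0.29845083 0.0905    ]
s FR [0.40421607 0.19382585 0.0905    ]
s BL [0.63262609 0.19534878 0.0905    ]
s BR [0.46289803 0.09382223 0.0905    ]
top origin [0.51883835 0.1927941 ] yaw -1.0316440034124537 tab [0.47673883 0.26316192] edge mid
  catch -0.28484869625212966 0.03710604072976206
  catch 0.015474966104296543 0.0367950195733713
scene origin [0.5190933  0.19555401] yaw -1.0249407174020642 tab [0.47652303 0.26563805] edge mid
  catch -0.3031814441322541 0.02669425207058567
  catch 0.20672929122912312 0.027093676642116732
mean origin [0.51896606 0.19417372] yaw -1.0282919195427205 tab [0.4766309  0.26440002] edge mid
  catch -0.2927835650109494 0.038559834271161296
  catch -0.0031482769389080748 0.0376812967937114
bung [0.64102026 0.2360676  0.026     ]
```

```bash
python3 -m creep '[[[24,-16,-5,0,0,-3],[24,-16,-5,0,0,-3],[24,-16,-5,0,0,-3],[24,-16,-5,0,0,-3],[24,-16,-5,0,0,-3]]]' 1 10
python3 -m creep '[[[24,-16,-5,0,0,-3],[24,-16,-5,0,0,-3],[24,-16,-5,0,0,-3],[24,-16,-5,0,0,-3],[24,-16,-5,0,0,-3]]]'
python3 -m creep '[[[24,-16,-5,0,0,-3],[24,-16,-5,0,0,-3],[24,-16,-5,0,0,-3],[24,-16,-5,0,0,-3],[0,0,0,0,0,0]]]'
```

```text
time: 0.52
tool_pos: [0.2717, 0.4215, 0.3774]
tool_rot: [-3.14, -0.002, 2.585]
contact_force: [0.1, 0.4, -0.2]
opening: 0.0631
time: 0.93
tool_pos: [0.3964, 0.3363, 0.3497]
tool_rot: [-3.136, -0.003, 2.31]
contact_force: [0.0, -0.1, 0.1]
opening: 0.03
time: 1.35
tool_pos: [0.4998, 0.2649, 0.3256]
tool_rot: [-3.132, -0.002, 2.083]
contact_force: [-0.5, -0.7, 1.0]
opening: 0.0008
```

```bash
python3 -m creep '[[[13,-11,-10,0,0,1.7],[0,0,-20,0,0,0],[0,0,-14,0,0,0],[0,0,0,0,0,0]]]'
cat > loc.py <<'E'
from h import *
O=np.array([.51897,.19417]);yaw=-1.0283
B=np.array([[np.cos(yaw),-np.sin(yaw)],[np.sin(yaw),np.cos(yaw)]])
def rep():
    from scipy.spatial.transform import Rotation as R
    s=robot.observe();r=R.from_euler('xyz',s['tool_rot']);tip=s['tool_pos']+r.apply([0,0,.178])
    print('t',s['time'],'tip box mm',np.round(1000*np.r_[B.T@(tip[:2]-O),tip[2]],1),'rot',np.round(s['tool_rot'],3),'F',np.round(np.r_[B.T@s['contact_force'][:2],s['contact_force'][2]],1))
E
python3 - <<'E'
from loc import *
rep()
a=viewer.read_camera('top')[180:325,130:265];b=viewer.read_camera('scene')[215:350,225:365]
P=[cv2.resize(i,(400,int(i.shape[0]*400/i.shape[1])),interpolation=2) for i in(a,b)]
h=max(p.shape[0] for p in P);P=[cv2.copyMakeBorder(p,0,h-p.shape[0],0,0,0) for p in P]
cv2.imwrite('pics/p1.png',np.hstack(P))
E
```

```text
time: 1.68
tool_pos: [0.5142, 0.2519, 0.2791]
tool_rot: [-3.131, -0.003, 2.111]
contact_force: [-1.0, 0.6, -1.1]
opening: 0.0006
t 1.6833 tip box mm [-52.5  23.9 101.1] rot [-3.131e+00 -3.000e-03  2.111e+00] F [-1.  -0.5 -1.1]
```

View pics/p1.png

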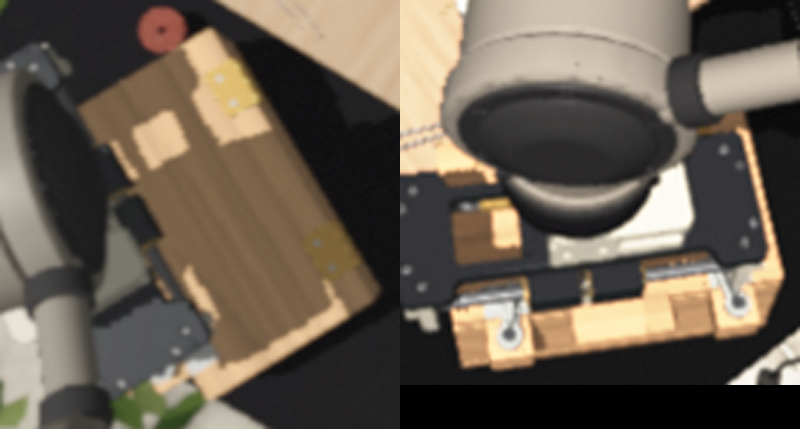

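```bash
python3 -m creep '[[[7,4,0,0,0,0],[7,4,0,0,0,0],[7,4,0,0,0,0]]]'
python3 -m creep '[[[5,3,0.5,0,0,0],[5,3,0.5,0,0,0],[0,0,0,0,0,0]]]'; python3 -c "
from loc import *
rep()"
```

```text
time: 2.03
tool_pos: [0.536, 0.2661, 0.2845]
tool_rot: [-3.137, -0.002, 2.113]
contact_force: [0.1, -0.5, -0.2]
opening: 0.0003
time: 2.28
tool_pos: [0.5481, 0.2742, 0.2877]
tool_rot: [-3.139, -0.001, 2.115]
contact_force: [-0.6, -0.3, 0.4]
opening: 0.0006
t 2.2833 tip box mm [-53.8  65.8 109.7] rot [-3.139e+00 -1.000e-03  2.115e+00] F [-0.1 -0.7  0.4]
```

```bash
python3 -m creep '[[[0,0,-3,0,0,0],[0,0,-3,0,0,0],[0,0,0,0,0,0]]]'; python3 - <<'E'
from loc import *
rep()
b=viewer.read_camera('scene')[225:350,225:365]
cv2.imwrite('pics/p2.png',cv2.resize(b,None,fx=4,fy=4,interpolation=2))
E
```

```text
time: 2.53
tool_pos: [0.5489, 0.2747, 0.2836]
tool_rot: [3.139, 0.0, 2.116]
contact_force: [-1.0, -1.6, 0.9]
opening: 0.0006
t 2.5333 tip box mm [-53.5  67.6 105.6] rot [3.139 0.    2.116] F [ 0.8 -1.7  0.9]
```

View pics/p2.png

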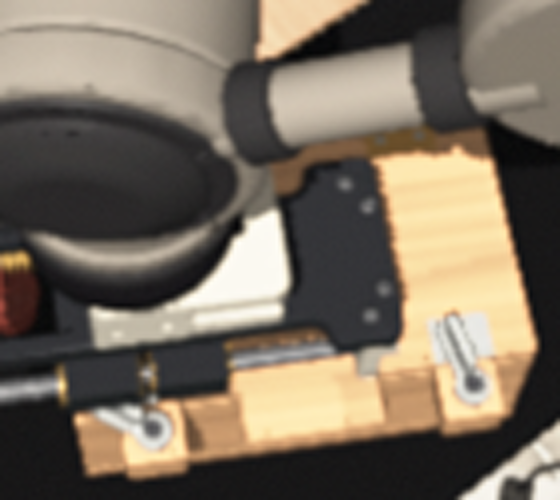

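The left button has turned to roughly 55–60° (bar from (152,430) to (100,408) in the crop). I'll push on towards the front.

```bash
python3 -m creep '[[[0,3,-1,0,0,0],[-1,4,-1,0,0,0],[-1,4,0,0,0,0],[0,0,0,0,0,0]]]'; python3 - <<'E'
from loc import *
rep()
E
```

```text
time: 2.92
tool_pos: [0.5475, 0.2848, 0.2822]
tool_rot: [3.139, 0.005, 2.115]
contact_force: [1.6, -6.3, 2.2]
opening: 0.0008
t 2.9167 tip box mm [-62.   71.7 104.2] rot [3.139 0.005 2.115] F [ 6.2 -1.9  2.2]
```

```bash
python3 -m creep '[[[5,-8,6,0,0,0],[0,0,14,0,0,0],[-29,-18,0,0,0,0],[-29,-18,0,0,0,0],[-27,-16,0,0,0,0]]]'; python3 -m creep '[[[0,0,0,0,0,0]]]'; python3 - <<'E'
from loc import *
rep()
b=viewer.read_camera('scene')[225:350,225:365]
cv2.imwrite('pics/p3.png',cv2.resize(b,None,fx=4,fy=4,interpolation=2))
E
```

```text
time: 3.33
tool_pos: [0.4697, 0.226, 0.3024]
tool_rot: [3.132, 0.004, 2.116]
contact_force: [0.4, -0.3, 0.2]
opening: 0.0006
time: 3.42
tool_pos: [0.4652, 0.2241, 0.3017]
tool_rot: [3.139, 0.002, 2.116]
contact_force: [-0.5, 0.7, 0.0]
opening: 0.0006
t 3.4167 tip box mm [-53.1 -30.2 123.7] rot [3.139e+00 2.000e-03 2.116e+00] F [-0.9 -0.   0. ]
```

View pics/p3.png

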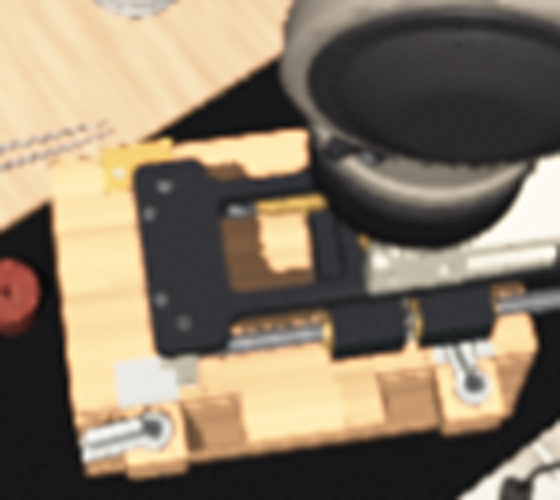

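Left button lies along the front (bar (152,430)→(85,445)); the box hasn't moved visibly. Now the right one.

```bash
python3 -m creep '[[[0,0,-10,0,0,0],[0,0,-9,0,0,0],[0,0,0,0,0,0]]]'; python3 -m creep '[[[-7,-4,-1,0,0,0],[-7,-4,-1,0,0,0],[-7,-4,-1,0,0,0]]]'
python3 -m creep '[[[-5,-3,-1,0,0,0],[-4,-2,-1,0,0,0],[0,0,0,0,0,0]]]'; python3 - <<'E'
from loc import *
rep()
E
```

```text
time: 3.72
tool_pos: [0.4697, 0.226, 0.2834]
tool_rot: [3.129, 0.003, 2.115]
contact_force: [-0.4, -0.2, 0.6]
opening: 0.0006
time: 3.97
tool_pos: [0.4497, 0.2145, 0.2784]
tool_rot: [3.129, 0.002, 2.116]
contact_force: [1.4, 0.4, 0.9]
opening: 0.0002
time: 4.22
tool_pos: [0.4394, 0.2085, 0.2772]
tool_rot: [3.125, 0.004, 2.116]
contact_force: [0.1, -0.2, -1.3]
opening: 0.0004
t 4.2167 tip box mm [-52.7 -57.8  99.2] rot [3.125 0.004 2.116] F [ 0.2 -0.  -1.3]
```

```bash
python3 -m creep '[[[-5,-3,2,0,0,0],[-5,-3,1,0,0,0],[0,0,0,0,0,0]]]'; python3 -c "
from loc import *
rep()"; python3 -m creep '[[[-3,1,0,0,0,0],[-3,3,0,0,0,0],[-3,3,0,0,0,0],[0,0,0,0,0,0]]]'; python3 -c "
from loc import *
rep()"
```

```text
time: 4.47
tool_pos: [0.4286, 0.2019, 0.281]
tool_rot: [3.124, 0.004, 2.116]
contact_force: [0.7, 0.7, 0.6]
opening: 0.0003
t 4.4667 tip box mm [-52.6 -70.2 103. ] rot [3.124 0.004 2.116] F [-0.2  0.9  0.6]
time: 4.8
tool_pos: [0.4191, 0.2087, 0.2812]
tool_rot: [3.123, 0.006, 2.116]
contact_force: [1.6, -2.7, -0.2]
opening: 0.0005
t 4.8 tip box mm [-62.8 -74.7 103.2] rot [3.123 0.006 2.116] F [ 3.2 -0.  -0.2]
```

```bash
python3 -m creep '[[[5,-8,5,0,0,0],[0,0,22,0,0,0],[0,0,25,0,0,0],[-4,25,0,-5.4,-3.2,0],[-4,25,0,-5.4,-3.2,0]]]'; python3 -m creep '[[[-4,25,0,-5.4,-3.2,0],[-4,25,0,-5.4,-3.2,0],[-4,25,0,-5.4,-3.2,0],[-4,25,0,-5.4,-3.2,0],[-4,25,0,-5.4,-3.2,0]]]'; python3 -m creep '[[[-4,25,0,-5.4,-3.2,0],[0,0,0,0,0,0]]]'; python3 - <<'E'
from loc import *
rep(); from scipy.spatial.transform import Rotation as R
z=R.from_euler('xyz',robot.observe()['tool_rot']).as_matrix(); print('tool y,z in box',B.T@z[:2,1],z[2,1],B.T@z[:2,2],z[2,2])
b=viewer.read_camera('scene')[205:350,205:365]
cv2.imwrite('pics/p4.png',cv2.resize(b,None,fx=4,fy=4,interpolation=2))
E
```

```text
time: 5.22
tool_pos: [0.417, 0.2463, 0.3351]
tool_rot: [3.132, 0.226, 2.106]
contact_force: [-0.5, -0.8, -1.6]
opening: 0.0002
time: 5.63
tool_pos: [0.3966, 0.3745, 0.3395]
tool_rot: [3.115, 0.803, 2.089]
contact_force: [0.5, -0.7, -0.1]
opening: 0.0003
time: 5.8
tool_pos: [0.3908, 0.4043, 0.3386]
tool_rot: [3.113, 0.923, 2.091]
contact_force: [-1.2, -1.0, -1.1]
opening: 0.0004
t 5.8 tip box mm [-104.2    0.6  231.3] rot [3.113 0.923 2.091] F [ 0.2 -1.6 -1.1]
tool y,z in box [-4.81646005e-04  9.99851454e-01] 0.01722901473578875 [0.79769673 0.01077426] -0.6029625601653965
```

View pics/p4.png

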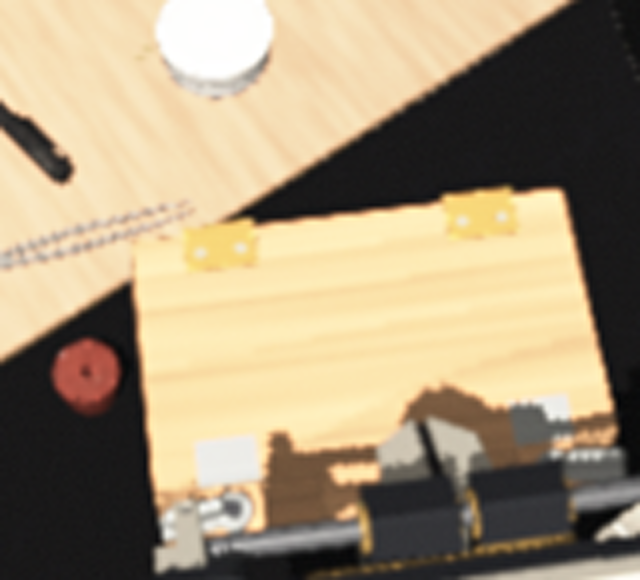

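```bash
python3 -m creep '[[[-5,9,-30,0,0,0],[0,0,-35,0,0,0],[0,0,-35,0,0,0],[0,0,-35,0,0,0],[0,0,-30,0,0,0]]]';python3 -m creep '[[[0,0,-16,0,0,0],[0,0,0,0,0,0]]]'; python3 - <<'E'
from loc import *
rep()
a=viewer.read_camera('top')[180:325,100:265];b=viewer.read_camera('scene')[225:350,225:380]
P=[cv2.resize(i,(400,int(i.shape[0]*400/i.shape[1])),interpolation=2) for i in(a,b)]
h=max(p.shape[0] for p in P);P=[cv2.copyMakeBorder(p,0,h-p.shape[0],0,0,0) for p in P]
cv2.imwrite('pics/p5.png',np.hstack(P))
E
```

```text
time: 6.27
tool_pos: [0.3883, 0.4087, 0.1773]
tool_rot: [3.094, 0.903, 2.068]
contact_force: [0.3, -1.0, -0.1]
opening: 0.0
time: 6.43
tool_pos: [0.3882, 0.4044, 0.1554]
tool_rot: [3.113, 0.901, 2.076]
contact_force: [0.5, -1.5, -0.1]
opening: 0.0005
t 6.4333 tip box mm [-108.1   -3.6   44.9] rot [3.113 0.901 2.076] F [ 1.5 -0.4 -0.1]
```

View pics/p5.png

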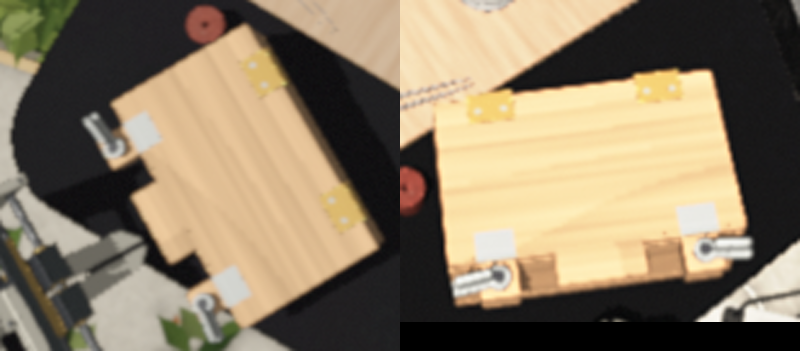

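Both buttons lie along the front, and the fingertip is ahead of the tab (top crop (147,248)). I'll slide under the tab.

```bash
python3 -m creep '[[[7,-7,0,0,0,0],[7,-7,0,0,0,0],[6,-8,0,0,0,0],[0,0,0,0,0,0]]]'; python3 -c "
from loc import *
rep()"
```

```text
time: 6.87
tool_pos: [0.4127, 0.3811, 0.1649]
tool_rot: [3.092, 0.898, 2.058]
contact_force: [0.3, 0.1, 0.3]
opening: 0.0002
t 6.8667 tip box mm [-75.7   6.7  54.1] rot [3.092 0.898 2.058] F [0.1 0.3 0.3]
```

```bash
python3 -m creep '[[[0,0,6,0,0,0],[0,0,6,0,0,0],[0,0,6,0,0,0]]]'; python3 -c "
from loc import *
rep()"; python3 -m creep '[[[0,-1,8,0,0,0],[0,-1,8,0,0,0],[1,-1,8,0,0,0]]]'; python3 -c "
from loc import *
rep()"
```

```text
time: 7.12
tool_pos: [0.4135, 0.3799, 0.1851]
tool_rot: [3.091, 0.896, 2.055]
contact_force: [0.5, -0.4, -1.6]
opening: 0.0006
t 7.1167 tip box mm [-74.4   6.5  74.1] rot [3.091 0.896 2.055] F [ 0.6  0.2 -1.6]
time: 7.37
tool_pos: [0.4139, 0.3775, 0.2119]
tool_rot: [3.09, 0.895, 2.056]
contact_force: [-0.5, 0.9, -1.3]
opening: 0.0003
t 7.3667 tip box mm [-72.2   5.9 100.7] rot [3.09  0.895 2.056] F [-1.   0.  -1.3]
```

```bash
python3 -m creep '[[[2,-3,8,0,0,0],[2,-3,8,0,0,0],[2,-3,8,0,0,0],[2,-4,8,0,0,0],[2,-4,8,0,0,0]]]'; python3 - <<'E'
from loc import *
rep()
a=viewer.read_camera('top')[150:325,100:290];b=viewer.read_camera('scene')[205:350,205:380]
P=[cv2.resize(i,(400,int(i.shape[0]*400/i.shape[1])),interpolation=2) for i in(a,b)]
h=max(p.shape[0] for p in P);P=[cv2.copyMakeBorder(p,0,h-p.shape[0],0,0,0) for p in P]
cv2.imwrite('pics/p6.png',np.hstack(P))
E
```

```text
time: 7.78
tool_pos: [0.424, 0.3598, 0.257]
tool_rot: [3.088, 0.895, 2.056]
contact_force: [0.3, 0.2, -0.8]
opening: 0.0008
t 7.7833 tip box mm [-51.9   5.7 145.8] rot [3.088 0.895 2.056] F [-0.1  0.4 -0.8]
```

View pics/p6.png

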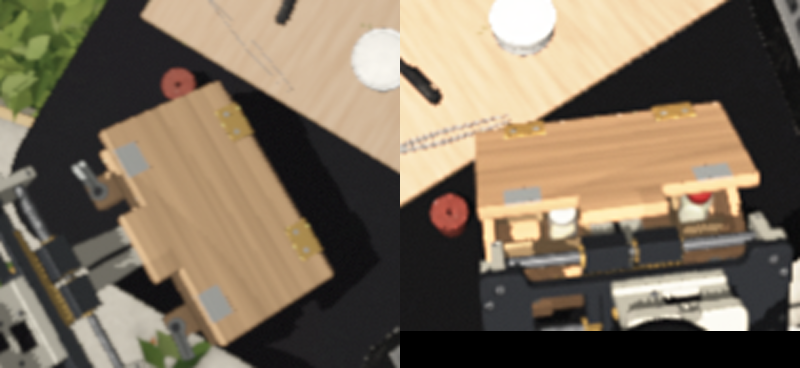

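The lid is lifting on the finger, with the vials standing beneath it. Continuing along the arc.

```bash
python3 -m creep '[[[4,-6,7,0,0,0],[4,-6,7,0,0,0],[4,-6,7,0,0,0],[4,-7,6,0,0,0],[4,-7,5,0,0,0]]]'; python3 -c "
from loc import *
rep()";  python3 -m creep '[[[4,-7,3,0,0,0],[4,-7,2,0,0,0],[5,-8,2,0,0,0],[5,-8,1,0,0,0]]]'; python3 -c "
from loc import *
rep()"
```

```text
time: 8.3
tool_pos: [0.4453, 0.3254, 0.2914]
tool_rot: [3.089, 0.895, 2.057]
contact_force: [0.1, 0.1, -0.6]
opening: 0.0008
t 8.3 tip box mm [-11.4   6.3 180.3] rot [3.089 0.895 2.057] F [-0.1  0.1 -0.6]
time: 8.63
tool_pos: [0.4656, 0.2917, 0.3019]
tool_rot: [3.085, 0.896, 2.054]
contact_force: [-0.6, 0.4, -0.4]
opening: 0.0006
t 8.6333 tip box mm [ 28.    6.3 190.8] rot [3.085 0.896 2.054] F [-0.6 -0.4 -0.4]
```

```bash
python3 -m creep '[[[3,-5,1,0,0,0],[3,-5,1,0,0,0],[3,-5,0,0,0,0],[3,-5,0,0,0,0],[3,-5,0,0,0,0]]]'; python3 -m creep '[[[3,-5,0,0,0,0],[3,-5,0,0,0,0],[3,-5,0,0,0,0],[0,0,0,0,0,0],[0,0,0,0,0,0]]]'; python3 - <<'E'
from loc import *
rep()
a=viewer.read_camera('top')[150:325,100:290];b=viewer.read_camera('scene')[165:350,195:380]
P=[cv2.resize(i,(400,int(i.shape[0]*400/i.shape[1])),interpolation=2) for i in(a,b)]
h=max(p.shape[0] for p in P);P=[cv2.copyMakeBorder(p,0,h-p.shape[0],0,0,0) for p in P]
cv2.imwrite('pics/p7.png',np.hstack(P))
E
```

```text
time: 9.05
tool_pos: [0.4827, 0.2625, 0.3036]
tool_rot: [3.088, 0.896, 2.054]
contact_force: [0.3, -0.3, 0.2]
opening: 0.0006
time: 9.47
tool_pos: [0.4944, 0.2473, 0.3063]
tool_rot: [3.096, 0.889, 2.055]
contact_force: [0.2, 0.0, -0.3]
opening: 0.0003
t 9.4667 tip box mm [ 80.1   6.5 194.2] rot [3.096 0.889 2.055] F [ 0.1  0.2 -0.3]
```

View pics/p7.png

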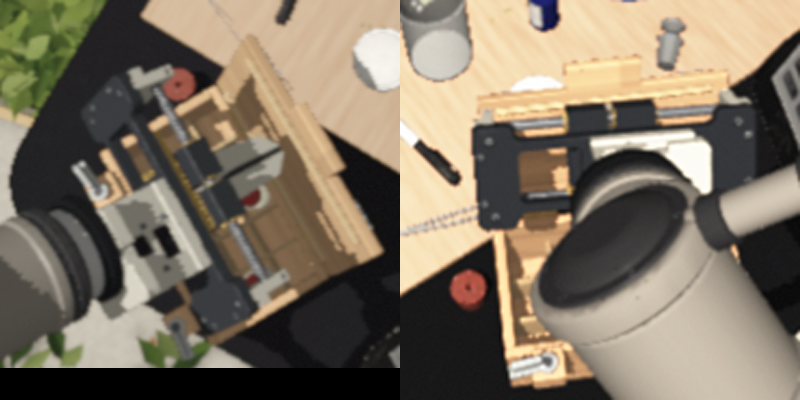

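Lid leans back past upright; the finger stands off it. Retreating up and back.

```bash
python3 -m creep '[[[-8,13,4,0,0,0],[-10,17,10,0,0,0],[-10,17,10,0,0,0],[-12,20,10,0,0,0],[-12,20,10,0,0,0]]]'; python3 -m creep '[[[-12,20,8,0,0,0],[-12,20,8,0,0,0],[-12,20,8,0,0,0],[-12,20,8,0,0,0],[-12,20,0,0,0,0]]]';python3 -m creep '[[[0,0,0,0,0,0],[0,0,0,0,0,0],[0,0,0,0,0,0],[0,0,0,0,0,0],[0,0,0,0,0,0]]]'; python3 - <<'E'
from loc import *
rep()
A=viewer.read_camera('top');S=viewer.read_camera('scene')
A0=cv2.imread('pics/top0.png');S0=cv2.imread('pics/scene0.png')
# displacement of surrounding things: template match patches (top view)
for n,(u,v) in dict(bung=(185,190),tin=(282,178),stopper=(344,223),marker=(245,132),dropper=(337,156),tape=(391,182),beaker=(295,112)).items():
    t=A0[v-14:v+15,u-14:u+15];w=A[v-26:v+27,u-26:u+27];r=cv2.matchTemplate(w,t,5);_,sc,_,l=cv2.minMaxLoc(r);print(n,np.array(l)-12,round(sc,3))
a=A[140:325,90:290];b=S[165:350,195:380]
P=[cv2.resize(i,(400,int(i.shape[0]*400/i.shape[1])),interpolation=2) for i in(a,b)]
h=max(p.shape[0] for p in P);P=[cv2.copyMakeBorder(p,0,h-p.shape[0],0,0,0) for p in P]
cv2.imwrite('pics/p8.png',np.hstack(P))
E
```

```text
time: 9.98
tool_pos: [0.4408, 0.3346, 0.3492]
tool_rot: [3.106, 0.889, 2.058]
contact_force: [0.7, 1.0, -0.1]
opening: 0.0005
time: 10.4
tool_pos: [0.3758, 0.4406, 0.3851]
tool_rot: [3.102, 0.888, 2.057]
contact_force: [0.2, 0.1, 1.1]
opening: 0.0008
time: 10.82
tool_pos: [0.3727, 0.4438, 0.3844]
tool_rot: [3.103, 0.887, 2.065]
contact_force: [0.3, -0.1, -0.5]
opening: 0.0004
t 10.8167 tip box mm [-151.3    3.9  272.1] rot [3.103 0.887 2.065] F [ 0.3  0.2 -0.5]
bung [0 1] 0.86
tin [ 3 -2] 0.736
stopper [0 0] 1.0
marker [0 0] 1.0
dropper [0 0] 1.0
tape [0 0] 1.0
beaker [0 0] 1.0
```

View pics/p8.png

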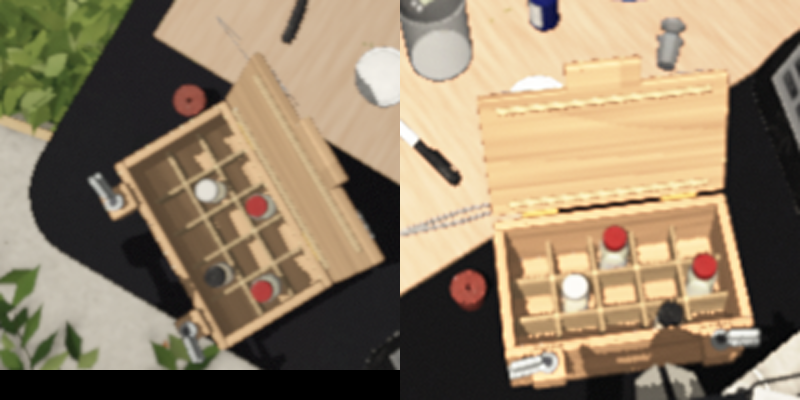

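```bash
python3 - <<'E'
from loc import *
A=viewer.read_camera('top');A0=cv2.imread('pics/top0.png')
for I in(A0,A):
    w=I[158:198,262:302];m=(w.min(2)>185);ys,xs=np.where(m);print(xs.mean()+262,ys.mean()+158,xs.min(),xs.max(),ys.min(),ys.max(),m.sum())
print(robot.observe()['time']); robot.hand_in()
E
```

```text
281.640350877193 177.69590643274853 5 34 6 34 684
283.0634390651085 176.77128547579298 6 34 6 34 599
10.9667
the job is handed in; nothing more can be done
```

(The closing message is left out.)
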